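# Unbolt and open the paint chest

## Robot

A 7-joint arm with a two-finger parallel gripper is mounted at the origin on the work surface; the furniture and walls round the work are solid. World frame = base frame: x ahead of the robot, y to its left, z up, the work surface at z = 0. Lengths are in m, angles in degrees, forces in N, time in s.
With the tool pointing down it reaches from about 0.425 to 0.875 m from the base axis. Payload 4.7 kg.
Tool frame: the origin (TCP) lies between the finger pads; the fingertips stand 17 mm ahead of it and the grasp point (between the pads) lies 2 mm behind it; z points along the fingers, y is the line along which they close (so a half turn about z gives the same grasp; the last joint's range is limited). The gripper opens to 87 mm and grips with 3 to 60 N. Pads are 19 mm wide; open, the fingers measure 117 mm over their backs; the gripper's body (75 mm by 190 mm) begins 51 mm behind the grasp point.
Start: joints at [68.531, 18.392, -4.016, 83.108, 1.295, 78.541, -3.26], TCP at [0.246, -0.602, 0.24] pointing down, gripper open.
Joint ranges: [-163.93, 163.93], [-17.29, 119.83], [-79.2, 71.16], [3.27, 140.29], [-89.18, 269.18], [5.43, 117.66], [-154.24, 154.24]. Speed limits (degrees/s): [147.25, 147.25, 180, 180, 180, 180, 180].

## Interface

Orientations are given as [roll, pitch, yaw] about the fixed x, y, z axes, in that order (R = Rz(yaw) Ry(pitch) Rx(roll)).
In Python, from cell import env, cams gives the robot as it stands.
- The arm moves only by the shell command python3 -m pendant 'ROWS' [FORCE]. ROWS is JSON, a list of rows, each an object of numbers: "tx", "ty", "tz": the shift along the tool's x, y, z each as a share of 0.05 m, from -1 to 1; "spin": the turn about the tool's z as a share of 4 degrees, from -1 to 1; "claw": the closure, from 0 (fully open) to 1 (shut). A call has 1 to 10 rows; each row shifts and turns the commanded pose from where the row before left it, along the tool's axes as they then stand; what a row does not reach is not made up. A row lasts 1/8 s, in which the tool goes at most 62.5 mm and 10.7 degrees, less where a joint would pass 70% of its speed; a pose out of reach is approached as far as the arm can. A call with a number of a shift or a turn outside -1 to 1 is refused whole. A call with a gripper value outside its range is refused whole. The fingers move at their own pace and stop on an object; FORCE is the grip in N (left out, the last holds). Time passes only in rows, so rows that do not move let the fingers close. It gives the time, the measured TCP pose, the force, the opening and the grip force at its end, in the units of the state.
- env.get_obs(): the state, without advancing time (a new reading comes with each control period).
- cams.read_camera(name): name is "side" or "top" or "wrist"; returns the picture (420x560x3 uint8, red, green, blue); there is no depth.
- cams.camera_info(name): a dict with "fx", "fy", "cx", "cy" (pixels), "rvec" (rotation vector, rad) and "tvec" (3), from world to camera coordinates, as OpenCV has them. Camera axes: x right, y down, z forward; pixel columns grow to the right and rows downward; lengths in m; the calibration is good to about 2 mm. A picture is of the moment at which its call begins: read the wrist's pose just before it. camera_info takes no time and is no camera call; for the wrist camera it gives the pose at the moment of the call.
- env.sign_off(): hands the job in; it is judged then, once.
The state is a dict: "time_s": time; "qpos": joint angles; "joint_velocities": joint speeds; "effort": joint torques, N m; "tool_pos": TCP position; "tool_rot": TCP orientation; "force": force on the tool from outside, world axes, zero at the start; "wrist_torque": the same for the moment, N m; "grip_width": finger opening in m; "grasp_force": force on a finger pad.
Only numpy, scipy, OpenCV 4.12 (cv2) and the standard library are available. Lean on these libraries where they do the work, as an engineer would, in place of code of your own. Each camera call takes 0.05 s, during which the arm holds its last target. There are 200 camera calls.

## Task

Open the sliding lid of the low paint chest by touch alone, without pinching or lifting anything: press the sprung catch bar down with one fingertip and keep it down while the other fingertip slides the bolt by its lug all the way back, away from the lid. Then let the catch spring up so that it locks the bolt back, and push the lid by its wedge until it is fully open. Leave the jar, eraser, sanding block and tape roll where they are, and finish clear of everything.

Things in the scene. Friction and masses are not known exactly. Their poses are not given: they have to be found in the camera images.
- chest: Low wooden paint chest, fixed, deck 45 mm above the table. Origin on the table; footprint x -130 to +120, y -160 to +160 mm. At yaw 0 its x points away from the robot, y to the left; all directions below are in its axes. On the deck's front left: catch bar and bolt; on the back half: the sliding lid, top 12 mm above the deck, between low aluminium rails.
- bolt_lug (a point): Top centre of the bolt's lug, an upright steel plate 10 mm (x) by 36 mm (y), top 64 mm, foot 23 mm above the deck. Push its +x face in -x (towards the robot) to draw the bolt. Beside it, under a finger's path, nothing rises over 27 mm above the deck, save the lid's keeper (30 mm), which begins 54 mm beyond the +x face.
- bolt (a joint): Bolt, a steel rod along x: 0 = shot, nose in the lid's keeper; 0.05 m = fully back at its stop. Friction 1.5 N. Three teeth, 17 mm apart, meet the catch's tooth: it moves only 2 mm unless the catch is held 6.5 mm down or more; a catch let up half-way locks it there, and at full travel the raised catch locks it back.
- catch_bar (a point): Centre of the flat top of the catch bar: a level steel bar 120 mm long (x), 26 mm wide (y), parallel to the bolt, its centre line 54 mm to the -y side of the bolt's. Its top is 45 mm above the deck when up, 35 mm when pressed to its stop; it stays level wherever it is pressed, and a fingertip may slide along it.
- catch (a joint): Catch bar: 0 = up (sprung), 0.010 m = fully pressed down. The spring takes 3.6 N to start and 6.6 N fully down, then it meets a hard stop.
- lid_wedge (a point): Middle of the top edge of the upright face of the wooden wedge on the lid. The face looks to +y, is 38 mm long (x), from 12 to 42 mm above the deck; the wedge slopes down to -y over 50 mm. Push the face in -y. Beyond the face the lid's top runs on flat for 31 mm in +y; the end rail after it is 13 mm above the deck.
- lid (a joint): Sliding lid: 0 = shut, 0.10 m = fully open (moved in -y against its stop). Sliding friction about 1.5 N. The bolt's nose blocks it until the bolt is drawn back at least about 25 mm.
- deck (a point): Middle of the top of the chest's deck (chest x 0, y 0). Keep clear of what is above: the bar of a black studio clamp arm crosses about 0.65 m above the back of the table, over the chest, from the left to a head near x = 0.65, y = -0.2 m; behind it a canvas hangs on the wall at x = 0.7 m from 0.43 m up. Keep the fingertips below 0.16 m over the chest, so that the wrist stays under the bar.
- pigment_jar: Small glass pigment jar with a cork, 46 mm wide, 71 mm high, loose on the right front of the chest's deck; origin at the centre of its underside. Leave alone.
- eraser: Grey eraser 22x42x12 mm, loose on the right front of the deck; origin at the centre of its underside. Leave alone.
- sanding_block: Wooden sanding block 48x76x27 mm, loose on the table to the front right; origin at the centre of its underside. Leave alone.
- tape_roll: Roll of masking tape, 104 mm across, 25 mm high, loose on the table to the front left; origin at the centre of its underside. Leave alone.

How it is judged:
By the outcome, as a careful person would: the job done as asked, in the order asked, and still so for the second after the job is handed in, with the robot touching nothing.
It also fails if it takes over 51 s, if anything falls off the work surface, if the arm or the gripper's body presses on something with over 40 N, if the wrist force passes 120 N, or if a joint passes its speed limit or range.

## Working session

There is one attempt and no reset: what is moved stays moved. The work goes in short steps, Python scripts to look and compute and a shell command to move; the robot and the scene stay as the last step left them, time stands still between calls to the robot, and variables do not carry over. Pictures are saved under pics/ and viewed, at most 10 in all, crops included, and the job is handed in when it is done.

```bash
ls; mkdir -p pics
python3 - <<'E'
from cell import env,cams
import cv2
o=env.get_obs(); print({k:o[k] for k in("time_s","tool_pos","tool_rot","grip_width","force")})
for n in("top","side"):
    cv2.imwrite(f"pics/{n}0.png",cams.read_camera(n)[:,:,::-1]); print(n,cams.camera_info(n))
E
```

```text
pics
{'time_s': 0.0, 'tool_pos': array([ 0.24614882, -0.60102473,  0.23845993]), 'tool_rot': array([-1.79890893e+02,  3.96863926e-03,  2.22760213e+01]), 'grip_width': 0.0869273397202746, 'force': array([-0.23969738, -0.57523274, -0.18216486])}
top {'fx': 399.7156960532463, 'fy': 399.7156960532463, 'cx': 273.9470613719252, 'cy': 209.23512814961254, 'rvec': array([ 2.14708291, -2.1137248 ,  0.16465492]), 'tvec': array([-0.00568022,  0.45638489,  1.02741453])}
side {'fx': 464.52259236393263, 'fy': 464.52259236393263, 'cx': 280.48064111163586, 'cy': 203.38961790025067, 'rvec': array([-0.03019096, -2.69673923,  1.58835561]), 'tvec': array([0.42099597, 0.0839051 , 1.15409898])}
```

View pics/top0.png

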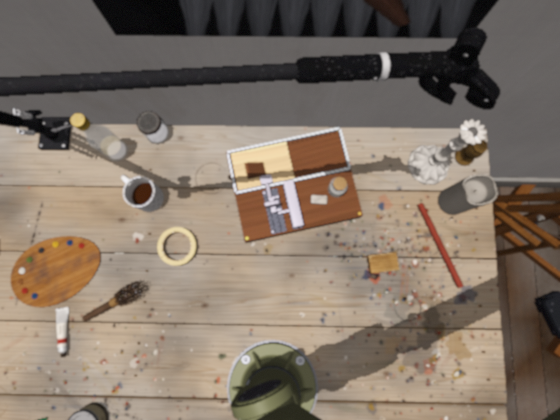

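View pics/side0.png

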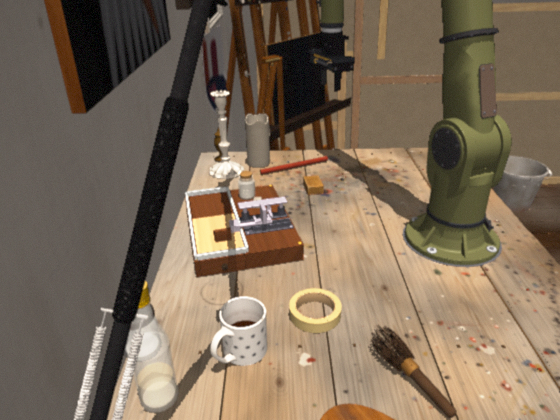

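The top view shows the chest with corners near (247,240), (361,214), (345,130) and (228,150). The catch is at about (293,205), the lug at about (270,195) and the wedge at about (256,170). I'll enlarge it.

Run:
```python
import cv2
i=cv2.imread("pics/top0.png")[120:250,215:375]
cv2.imwrite("pics/crop1.png",cv2.resize(i,(738,600),interpolation=cv2.INTER_CUBIC))
```

```text
(no output)
```

View pics/crop1.png

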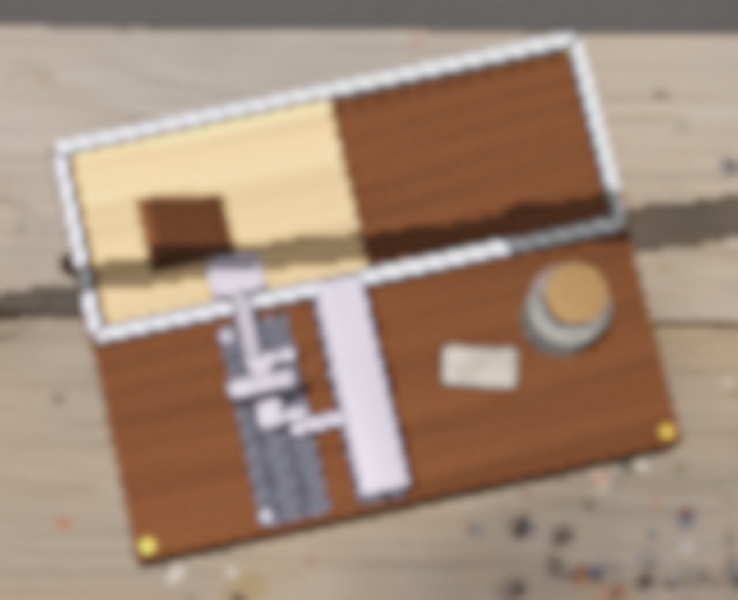

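The crop shows the lug top at about (263,386), catch corners (317,290), (368,283), (410,490) and (360,500), and the wedge's face edge from (140,202) to (152,265). The deck's front corners are (138,562) and (679,445).

```bash
cat > h.py <<'E'
import numpy as np,cv2
from cell import env,cams
def px2w(name,uv,z,info=None):
    c=info or cams.camera_info(name); R=cv2.Rodrigues(np.array(c["rvec"]))[0]; C=-R.T@np.array(c["tvec"])
    d=R.T@np.array([(uv[0]-c["cx"])/c["fx"],(uv[1]-c["cy"])/c["fy"],1])
    return C+d*(z-C[2])/d[2]
E
python3 - <<'E'
from h import *
np.set_printoptions(precision=4,suppress=True)
P={'FL':(138,562,.045),'FR':(679,445,.045),'BL':(57,145,.058),'BR':(575,35,.058),'lug':(263,386,.109),'lugL':(228,388,.109),'lugR':(298,382,.109),
'c1':(317,290,.09),'c2':(368,283,.09),'c3':(410,490,.09),'c4':(360,500,.09),'w1':(140,202,.087),'w2':(152,265,.087)}
W={k:px2w("top",((v[0]+.5)/4.6125-.5+215,(v[1]+.5)/4.6125-.5+120),v[2]) for k,v in P.items()}
for k in W: print(k,W[k])
# fit chest pose: model points
M={'FL':(-.13,.16),'FR':(-.13,-.16),'BL':(.12,.16),'BR':(.12,-.16)}
A=np.array([M[k] for k in M]);B=np.array([W[k][:2] for k in M])
a=A-A.mean(0);b=B-B.mean(0)
th=np.arctan2((a[:,0]*b[:,1]-a[:,1]*b[:,0]).sum(),(a*b).sum());R=np.array([[np.cos(th),-np.sin(th)],[np.sin(th),np.cos(th)]])
t=B.mean(0)-R@A.mean(0);print(np.degrees(th),t,(B-A@R.T-t))
for k in W: print(k,R.T@(W[k][:2]-t))
print(sum(R.T@(W[k][:2]-t) for k in('c1','c2','c3','c4'))/4)
E
```

```text
FL [0.3687 0.0768 0.045 ]
FR [ 0.4404 -0.2303  0.045 ]
BL [0.6093 0.1298 0.058 ]
BR [ 0.6803 -0.1715  0.058 ]
lug [0.4595 0.0066 0.109 ]
lugL [0.4581 0.0255 0.109 ]
lugR [ 0.4619 -0.0122  0.109 ]
c1 [ 0.5175 -0.0221  0.09  ]
c2 [ 0.5219 -0.0503  0.09  ]
c3 [ 0.4065 -0.0741  0.09  ]
c4 [ 0.4006 -0.0469  0.09  ]
w1 [0.5675 0.0779 0.087 ]
w2 [0.5312 0.0702 0.087 ]
13.150551433771554 [ 0.5296 -0.0477] [[ 0.0022 -0.0017]
 [ 0.001   0.0028]
 [-0.0007 -0.0057]
 [-0.0025  0.0046]]
FL [-0.1283  0.1578]
FR [-0.1284 -0.1575]
BL [0.1181 0.1546]
BR [ 0.1186 -0.1549]
lug [-0.0559  0.0688]
lugL [-0.0529  0.0875]
lugR [-0.0578  0.0499]
c1 [-0.0059  0.0277]
c2 [-0.0081 -0.0008]
c3 [-0.1258  0.0022]
c4 [-0.1254  0.03  ]
w1 [0.0655 0.1137]
w2 [0.0284 0.1144]
[-0.0663  0.0148]
```

Chest pose is yaw ≈13.15°, origin ≈(0.530,-0.048). The plan is tool yaw 13.15°, fingers 54 mm apart centre to centre, and a hover at chest (-0.030, 0.042).

```bash
python3 -m pendant '[{"spin":0.76,"tz":0.5,"claw":0.55},{"spin":0.76,"tz":0.5,"claw":0.55},{"spin":0.76,"tz":0.5,"claw":0.55},{"tx":0.5,"ty":-0.69,"claw":0.55},{"tx":0.5,"ty":-0.69,"claw":0.55},{"tx":0.5,"ty":-0.69,"claw":0.55},{"tx":0.5,"ty":-0.69,"claw":0.55},{"tx":0.5,"ty":-0.69,"claw":0.55},{"tx":0.5,"ty":-0.69,"claw":0.55}]'
```

```text
invalid input at $[0]: expected keys tx, ty, tz, spin, claw
```

```bash
python3 -m pendant '[{"tx":0,"ty":0,"spin":0.76,"tz":0.5,"claw":0.55},{"tx":0,"ty":0,"spin":0.76,"tz":0.5,"claw":0.55},{"tx":0,"ty":0,"spin":0.76,"tz":0.5,"claw":0.55},{"tx":0.5,"ty":-0.69,"tz":0,"spin":0,"claw":0.55},{"tx":0.5,"ty":-0.69,"tz":0,"spin":0,"claw":0.55},{"tx":0.5,"ty":-0.69,"tz":0,"spin":0,"claw":0.55},{"tx":0.5,"ty":-0.69,"tz":0,"spin":0,"claw":0.55},{"tx":0.5,"ty":-0.69,"tz":0,"spin":0,"claw":0.55},{"tx":0.5,"ty":-0.69,"tz":0,"spin":0,"claw":0.55}]'
```

```text
time_s: 1.23
tool_pos: [0.3456, -0.3643, 0.1643]
tool_rot: [-180.0, 0.0, 13.2]
force: [0.2, 0.0, -0.5]
grip_width: 0.0392
grasp_force: 0.0
```

```bash
python3 -m pendant '[{"tx":0.49,"ty":-0.685,"tz":0,"spin":0,"claw":0.55},{"tx":0.49,"ty":-0.685,"tz":0,"spin":0,"claw":0.55},{"tx":0.49,"ty":-0.685,"tz":0,"spin":0,"claw":0.55},{"tx":0.49,"ty":-0.685,"tz":0,"spin":0,"claw":0.55},{"tx":0.49,"ty":-0.685,"tz":0,"spin":0,"claw":0.55},{"tx":0.49,"ty":-0.685,"tz":0,"spin":0,"claw":0.55},{"tx":0.49,"ty":-0.685,"tz":0,"spin":0,"claw":0.55},{"tx":0.49,"ty":-0.685,"tz":0,"spin":0,"claw":0.55},{"tx":0.49,"ty":-0.685,"tz":0,"spin":0,"claw":0.55},{"tx":0,"ty":0,"tz":0,"spin":0,"claw":0.55}]'
python3 - <<'E'
from h import *
o=env.get_obs();print(o["tool_pos"],o["tool_rot"])
c=cams.camera_info("wrist");print(c)
cv2.imwrite("pics/w1.png",cams.read_camera("wrist")[:,:,::-1])
E
```

```text
time_s: 2.48
tool_pos: [0.4904, -0.0116, 0.1645]
tool_rot: [-179.9, -0.0, 13.5]
force: [0.4, -1.1, 0.3]
grip_width: 0.0392
grasp_force: 0.0
[ 0.4903831  -0.01155962  0.16445651] [-1.79910984e+02 -3.09462235e-02  1.35300916e+01]
{'fx': 300.74056075169545, 'fy': 300.74056075169545, 'cx': 279.1715533968344, 'cy': 212.58979711340027, 'rvec': array([-2.28756235,  1.80227754,  0.25485314]), 'tvec': array([-0.1256869 ,  0.44166861,  0.44912413])}
```

View pics/w1.png

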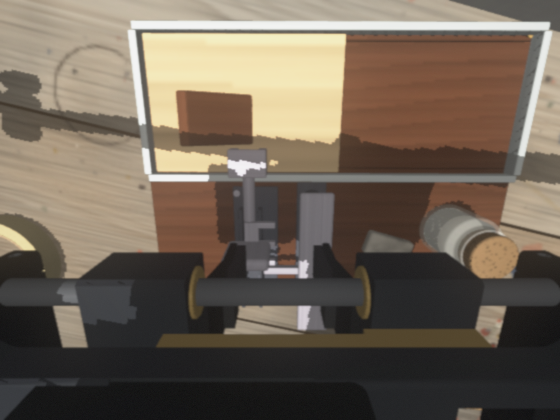

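The wrist view shows the far end of the catch bar at (300..332,193), the keeper at (228..266,150) and the wedge's face edge from (178,91) to (180,143). The lug seems to be at (247..275,222..245), near the left finger.

Run:
```python
from h import *
np.set_printoptions(precision=4,suppress=True)
th=np.radians(13.15);R=np.array([[np.cos(th),-np.sin(th)],[np.sin(th),np.cos(th)]]);t=np.array([.5296,-.0477])
ch=lambda p:R.T@(np.array(p[:2])-t)
for k,v in {'cL':(300,193,.09),'cR':(332,193,.09),'w1':(178,91,.087),'w2':(180,143,.087),'k1':(228,150,.075),'k2':(266,150,.075),'lugTL':(247,222,.109),'lugBR':(275,245,.109),'railBL':(150,180,.058),'railBR':(515,180,.058),'railTL':(135,25,.058),'railTR':(545,25,.058)}.items():
    print(k,ch(px2w("wrist",v[:2],v[2])))
print(ch(env.get_obs()["tool_pos"]))
i=cv2.imread("pics/w1.png")[170:340,190:360]
cv2.imwrite("pics/w1c.png",cv2.resize(i,(600,600),interpolation=cv2.INTER_CUBIC))
```

```text
cL [-0.0047  0.0264]
cR [-0.0046  0.0025]
w1 [0.0662 0.1119]
w2 [0.0312 0.1136]
k1 [0.0255 0.0812]
k2 [0.0256 0.0521]
lugTL [-0.0214  0.0644]
lugBR [-0.0386  0.0448]
railBL [-0.0009  0.151 ]
railBR [ 0.0002 -0.1571]
railTL [0.1145 0.1487]
railTR [ 0.1155 -0.1537]
[-0.0311  0.0418]
```

View pics/w1c.png

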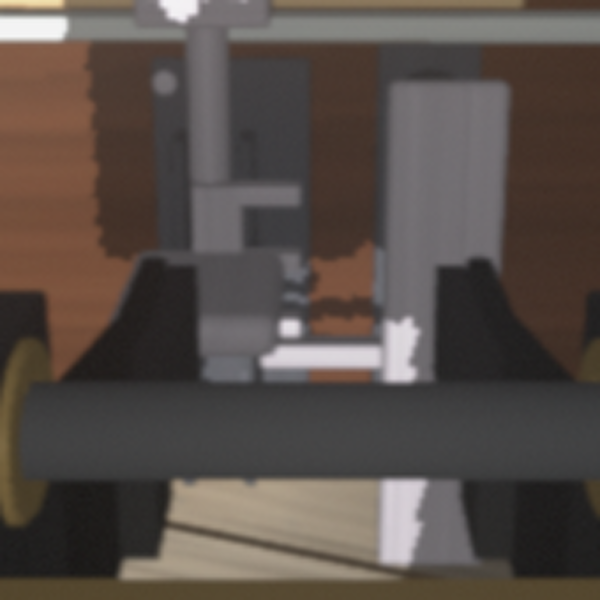

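The crop shows the lug's +x face from its foot at row ≈242 to its top at row ≈269, with its right edge at u≈270. The catch bar spans u 300..334.

Run:
```python
from h import *
np.set_printoptions(precision=4,suppress=True)
th=np.radians(13.15);R=np.array([[np.cos(th),-np.sin(th)],[np.sin(th),np.cos(th)]]);t=np.array([.5296,-.0477])
ch=lambda p:R.T@(np.array(p[:2])-t)
for v in [(270,242,.068),(275,242,.068),(270,269,.109),(270,271,.109),(245,222,.068),(255,222,.068),(316,193,.09)]: print(v,ch(px2w("wrist",v[:2],v[2])))
```

```text
(270, 242, 0.068) [-0.0526  0.0496]
(275, 242, 0.068) [-0.0526  0.0453]
(270, 269, 0.109) [-0.0575  0.0485]
(270, 271, 0.109) [-0.0591  0.0485]
(245, 222, 0.068) [-0.0346  0.0706]
(255, 222, 0.068) [-0.0346  0.0622]
(316, 193, 0.09) [-0.0046  0.0145]
```

```bash
python3 -m pendant '[{"tx":0,"ty":0,"tz":0.4,"spin":0.09,"claw":0.55},{"tx":0,"ty":0,"tz":0.4,"spin":0,"claw":0.55},{"tx":0,"ty":0,"tz":0.26,"spin":0,"claw":0.55},{"tx":0,"ty":0,"tz":0,"spin":0,"claw":0.55}]'
python3 -m pendant '[{"tx":0,"ty":0,"tz":0.08,"spin":0,"claw":0.55},{"tx":0,"ty":0,"tz":0.08,"spin":0,"claw":0.55},{"tx":0,"ty":0,"tz":0.08,"spin":0,"claw":0.55},{"tx":0,"ty":0,"tz":0,"spin":0,"claw":0.55}]'
```

```text
time_s: 3.02
tool_pos: [0.4889, -0.0163, 0.1106]
tool_rot: [-180.0, 0.1, 12.7]
force: [0.4, 0.8, 0.7]
grip_width: 0.039
grasp_force: 0.0
time_s: 3.52
tool_pos: [0.4906, -0.0157, 0.1]
tool_rot: [179.9, -0.1, 12.8]
force: [-0.7, 0.0, 5.0]
grip_width: 0.0395
grasp_force: 2.6
```

```bash
python3 -m pendant '[{"tx":0,"ty":0,"tz":0.04,"spin":0,"claw":0.55},{"tx":0,"ty":0,"tz":0,"spin":0,"claw":0.55}]'
```

```text
time_s: 3.78
tool_pos: [0.4905, -0.0157, 0.0981]
tool_rot: [179.9, -0.1, 12.8]
force: [-0.1, -1.0, 5.5]
grip_width: 0.0393
grasp_force: 2.9
```

```bash
python3 -m pendant '[{"tx":0,"ty":0,"tz":0.03,"spin":0,"claw":0.55},{"tx":0,"ty":0,"tz":0,"spin":0,"claw":0.55}]'; python3 -m pendant '[{"tx":-0.1,"ty":0,"tz":0,"spin":0,"claw":0.55},{"tx":-0.1,"ty":0,"tz":0,"spin":0,"claw":0.55},{"tx":-0.1,"ty":0,"tz":0,"spin":0,"claw":0.55},{"tx":0,"ty":0,"tz":0,"spin":0,"claw":0.55}]'
```

```text
time_s: 4.03
tool_pos: [0.4906, -0.0158, 0.0973]
tool_rot: [179.9, -0.1, 12.8]
force: [-2.4, -0.4, 10.5]
grip_width: 0.0392
grasp_force: 4.9
time_s: 4.53
tool_pos: [0.4786, -0.0182, 0.098]
tool_rot: [179.9, -0.4, 12.8]
force: [4.2, 1.4, 6.8]
grip_width: 0.039
grasp_force: 3.1
```

```bash
python3 -m pendant '[{"tx":-0.1,"ty":0,"tz":0,"spin":0,"claw":0.55},{"tx":-0.1,"ty":0,"tz":0,"spin":0,"claw":0.55},{"tx":-0.1,"ty":0,"tz":0,"spin":0,"claw":0.55},{"tx":-0.1,"ty":0,"tz":0,"spin":0,"claw":0.55}]'; python3 -m pendant '[{"tx":-0.1,"ty":0,"tz":0,"spin":0,"claw":0.55},{"tx":-0.1,"ty":0,"tz":0,"spin":0,"claw":0.55},{"tx":-0.1,"ty":0,"tz":0,"spin":0,"claw":0.55},{"tx":-0.1,"ty":0,"tz":0,"spin":0,"claw":0.55},{"tx":0,"ty":0,"tz":0,"spin":0,"claw":0.55}]'
```

```text
time_s: 5.03
tool_pos: [0.4598, -0.0226, 0.0981]
tool_rot: [179.9, -0.5, 12.8]
force: [5.8, 0.7, 5.4]
grip_width: 0.0389
grasp_force: 3.7
time_s: 5.65
tool_pos: [0.4396, -0.0273, 0.098]
tool_rot: [179.9, -0.4, 12.8]
force: [3.5, 1.2, 7.0]
grip_width: 0.039
grasp_force: 3.1
```

```bash
python3 -m pendant '[{"tx":-0.1,"ty":0,"tz":0,"spin":0,"claw":0.55},{"tx":-0.08,"ty":0,"tz":0,"spin":0,"claw":0.55},{"tx":0,"ty":0,"tz":0,"spin":0,"claw":0.55}]'; python3 -m pendant '[{"tx":-0.06,"ty":0,"tz":0,"spin":0,"claw":0.55},{"tx":0,"ty":0,"tz":0,"spin":0,"claw":0.55}]'
```

```text
time_s: 6.02
tool_pos: [0.436, -0.0282, 0.0987]
tool_rot: [179.8, -1.1, 12.8]
force: [18.1, 4.1, -5.9]
grip_width: 0.0394
grasp_force: 10.6
time_s: 6.28
tool_pos: [0.4358, -0.0282, 0.0994]
tool_rot: [179.8, -1.5, 12.8]
force: [23.6, 5.2, -11.0]
grip_width: 0.0393
grasp_force: 13.5
```

Run:
```python
from h import *
a=cams.read_camera("top")[120:250,215:375,::-1]; b=cams.read_camera("side")[170:280,180:310,::-1]
cv2.imwrite("pics/b.png",np.hstack([cv2.resize(a,(400,325),interpolation=3),cv2.resize(b,(384,325),interpolation=3)]))
cv2.imwrite("pics/w2.png",cams.read_camera("wrist")[:,:,::-1])
```

```text
(no output)
```

View pics/w2.png

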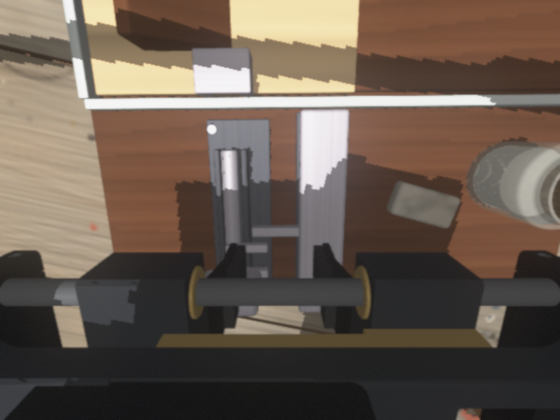

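Run:
```python
from h import *
np.set_printoptions(precision=4,suppress=True)
th=np.radians(13.15);R=np.array([[np.cos(th),-np.sin(th)],[np.sin(th),np.cos(th)]]);t=np.array([.5296,-.0477])
ch=lambda p:R.T@(np.array(p[:2])-t)
for v in [(233,150,.065),(255,244,.065),(255,250,.065),(323,112,.08),(230,243,.068),(230,243,.109)]: print(v,ch(px2w("wrist",v[:2],v[2])))
o=env.get_obs();print(ch(o["tool_pos"]),o["qpos"],o["force"])
```

```text
(233, 150, 0.065) [-0.0251  0.0671]
(255, 244, 0.065) [-0.0842  0.0557]
(255, 250, 0.065) [-0.0883  0.0558]
(323, 112, 0.08) [-0.005   0.0167]
(230, 243, 0.068) [-0.0823  0.0711]
(230, 243, 0.109) [-0.0671  0.0641]
[-0.0869  0.0403] [ 33.9329  -0.414  -33.1426 121.6271  -0.4694  57.2554 -76.1571] [ 24.5716   4.7238 -10.5762]
```

View pics/b.png

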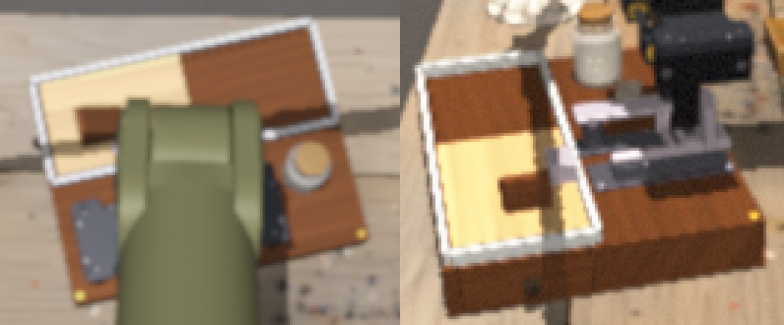

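The nose has gone from about +0.025 to -0.025, and the tooth feature has shifted by about 50 mm. The bolt is at its stop, so I let the catch up while keeping a light push on the lug.

```bash
python3 -m pendant '[{"tx":0.04,"ty":0,"tz":0,"spin":0,"claw":0.55},{"tx":0,"ty":0,"tz":-0.1,"spin":0,"claw":0.55},{"tx":0,"ty":0,"tz":-0.1,"spin":0,"claw":0.55},{"tx":0,"ty":0,"tz":-0.1,"spin":0,"claw":0.55},{"tx":0,"ty":0,"tz":-0.04,"spin":0,"claw":0.55},{"tx":0,"ty":0,"tz":0,"spin":0,"claw":0.55}]'
```

```text
time_s: 7.18
tool_pos: [0.4352, -0.0276, 0.1149]
tool_rot: [179.9, -1.2, 12.8]
force: [20.4, 5.4, -12.4]
grip_width: 0.0389
grasp_force: 10.6
```

```bash
python3 -m pendant '[{"tx":0.15,"ty":0,"tz":0,"spin":0,"claw":0.55},{"tx":0.25,"ty":0,"tz":0,"spin":0,"claw":0.55},{"tx":0,"ty":0,"tz":-0.5,"spin":0,"claw":0.55},{"tx":0,"ty":0,"tz":-0.5,"spin":0,"claw":0.8},{"tx":0,"ty":0,"tz":0,"spin":0,"claw":1}]'
python3 - <<'E'
from h import *
cv2.imwrite("pics/w3.png",cams.read_camera("wrist")[:,:,::-1])
np.set_printoptions(precision=4,suppress=True)
th=np.radians(13.15);R=np.array([[np.cos(th),-np.sin(th)],[np.sin(th),np.cos(th)]]);t=np.array([.5296,-.0477])
o=env.get_obs();p=o["tool_pos"];print(p,o["tool_rot"],R.T@(p[:2]-t))
E
```

```text
time_s: 7.8
tool_pos: [0.4471, -0.0255, 0.1641]
tool_rot: [179.9, -0.1, 12.8]
force: [0.4, -0.5, -1.1]
grip_width: 0.0268
grasp_force: 0.0
[ 0.4462 -0.0255  0.163 ] [179.9794  -0.004   12.7914] [-0.0762  0.0406]
```

View pics/w3.png

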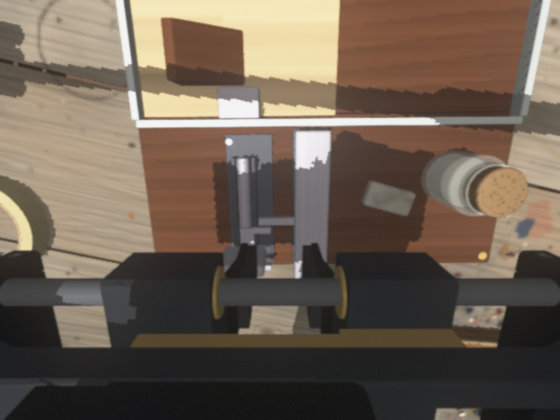

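The bolt's nose is at (244,157), clear of the lid and still back. The wedge's face edge runs from (165,20) to (167,80), and the catch bar spans u 293..331 at row 132. A quick numeric check follows, then the wedge.

Run:
```python
from h import *
np.set_printoptions(precision=4,suppress=True)
th=np.radians(13.15);R=np.array([[np.cos(th),-np.sin(th)],[np.sin(th),np.cos(th)]]);t=np.array([.5296,-.0477])
ch=lambda p:R.T@(np.array(p[:2])-t)
for v in [(244,157,.065),(294,132,.08),(330,132,.08),(294,132,.09),(330,132,.09),(165,20,.087),(167,80,.087)]: print(v,ch(px2w("wrist",v[:2],v[2])))
tgt=R@[.047,.143]+t;a=np.radians(12.8);d=tgt-env.get_obs()["tool_pos"][:2]
print(tgt,d@[np.cos(a),np.sin(a)],d@[np.sin(a),-np.cos(a)])
```

```text
(244, 157, 0.065) [-0.0253  0.0683]
(294, 132, 0.08) [-0.006   0.0292]
(330, 132, 0.08) [-0.0061  0.0028]
(294, 132, 0.09) [-0.0058  0.0297]
(330, 132, 0.09) [-0.006   0.0045]
(165, 20, 0.087) [0.0646 0.1135]
(167, 80, 0.087) [0.0288 0.1161]
[0.5428 0.1022] 0.12253131367342752 -0.10312884529824871
```

```bash
python3 -m pendant '[{"tx":0.61,"ty":-0.515,"tz":0,"spin":0,"claw":1},{"tx":0.61,"ty":-0.515,"tz":0,"spin":0,"claw":1},{"tx":0.61,"ty":-0.515,"tz":0,"spin":0,"claw":1},{"tx":0.61,"ty":-0.515,"tz":0,"spin":0,"claw":1},{"tx":0,"ty":0,"tz":0,"spin":0,"claw":1},{"tx":0,"ty":0,"tz":0,"spin":0,"claw":1},{"tx":0,"ty":0,"tz":0,"spin":0,"claw":1}]'
```

```text
time_s: 8.72
tool_pos: [0.5415, 0.1005, 0.1624]
tool_rot: [179.9, 0.1, 12.7]
force: [0.5, -0.3, 0.5]
grip_width: 0.0007
grasp_force: 0.0
```

```bash
python3 -m pendant '[{"tx":0,"ty":0,"tz":0.4,"spin":0,"claw":1},{"tx":0,"ty":0,"tz":0.4,"spin":0,"claw":1},{"tx":0,"ty":0,"tz":0.4,"spin":0,"claw":1},{"tx":0,"ty":0,"tz":0.3,"spin":0,"claw":1},{"tx":0,"ty":0,"tz":0,"spin":0,"claw":1}]'; python3 -m pendant '[{"tx":0,"ty":0.12,"tz":0,"spin":0,"claw":1},{"tx":0,"ty":0.12,"tz":0,"spin":0,"claw":1},{"tx":0,"ty":0.1,"tz":0,"spin":0,"claw":1},{"tx":0,"ty":0.1,"tz":0,"spin":0,"claw":1},{"tx":0,"ty":0.1,"tz":0,"spin":0,"claw":1}]'
```

```text
time_s: 9.35
tool_pos: [0.541, 0.1019, 0.0863]
tool_rot: [-180.0, 0.2, 12.8]
force: [-0.1, 0.1, -0.2]
grip_width: 0.0004
grasp_force: 0.0
time_s: 9.98
tool_pos: [0.5485, 0.0759, 0.0884]
tool_rot: [-180.0, -0.1, 12.8]
force: [0.3, 1.3, 1.3]
grip_width: 0.0005
grasp_force: 0.8
```

```bash
python3 -m pendant '[{"tx":0,"ty":0.15,"tz":0,"spin":0,"claw":1},{"tx":0,"ty":0.15,"tz":0,"spin":0,"claw":1},{"tx":0,"ty":0.15,"tz":0,"spin":0,"claw":1},{"tx":0,"ty":0.15,"tz":0,"spin":0,"claw":1},{"tx":0,"ty":0.15,"tz":0,"spin":0,"claw":1},{"tx":0,"ty":0.15,"tz":0,"spin":0,"claw":1},{"tx":0,"ty":0.15,"tz":0,"spin":0,"claw":1},{"tx":0,"ty":0.15,"tz":0,"spin":0,"claw":1},{"tx":0,"ty":0.15,"tz":0,"spin":0,"claw":1},{"tx":0,"ty":0.15,"tz":0,"spin":0,"claw":1}]'; python3 -m pendant '[{"tx":0,"ty":0.08,"tz":0,"spin":0,"claw":1},{"tx":0,"ty":0.08,"tz":0,"spin":0,"claw":1},{"tx":0,"ty":0,"tz":0,"spin":0,"claw":1}]'
```

```text
time_s: 11.22
tool_pos: [0.5648, 0.0021, 0.088]
tool_rot: [180.0, 0.0, 12.8]
force: [1.6, 2.0, -0.1]
grip_width: 0.0002
grasp_force: 0.9
time_s: 11.6
tool_pos: [0.5663, -0.0061, 0.0879]
tool_rot: [180.0, 0.0, 12.8]
force: [-0.1, 0.1, 0.9]
grip_width: 0.0005
grasp_force: 0.0
```

```bash
python3 -m pendant '[{"tx":0,"ty":0.06,"tz":0,"spin":0,"claw":1},{"tx":0,"ty":0,"tz":0,"spin":0,"claw":1}]'; python3 -m pendant '[{"tx":0,"ty":0.06,"tz":0,"spin":0,"claw":1},{"tx":0,"ty":0,"tz":0,"spin":0,"claw":1}]'
```

```text
time_s: 11.85
tool_pos: [0.5669, -0.0085, 0.0879]
tool_rot: [180.0, 0.1, 12.8]
force: [-0.4, 0.3, -0.3]
grip_width: 0.0005
grasp_force: 0.3
time_s: 12.1
tool_pos: [0.5677, -0.0115, 0.0879]
tool_rot: [180.0, 0.0, 12.8]
force: [-0.4, 0.3, 0.1]
grip_width: 0.0004
grasp_force: 0.3
```

```bash
python3 -m pendant '[{"tx":0,"ty":0.06,"tz":0,"spin":0,"claw":1},{"tx":0,"ty":0.04,"tz":0,"spin":0,"claw":1},{"tx":0,"ty":0,"tz":0,"spin":0,"claw":1}]';  python3 -m pendant '[{"tx":0,"ty":0.04,"tz":0,"spin":0,"claw":1},{"tx":0,"ty":0,"tz":0,"spin":0,"claw":1}]'
```

```text
time_s: 12.48
tool_pos: [0.5678, -0.0119, 0.088]
tool_rot: [-179.7, 0.1, 12.9]
force: [-5.2, 8.0, 2.6]
grip_width: 0.0006
grasp_force: 4.3
time_s: 12.72
tool_pos: [0.5678, -0.012, 0.0879]
tool_rot: [-179.6, 0.1, 13.0]
force: [-5.2, 11.2, 3.5]
grip_width: 0.0004
grasp_force: 5.9
```

```bash
python3 -m pendant '[{"tx":0,"ty":-0.2,"tz":0,"spin":0,"claw":1},{"tx":0,"ty":-0.2,"tz":0,"spin":0,"claw":1},{"tx":0,"ty":0,"tz":-0.5,"spin":0,"claw":1},{"tx":0,"ty":0,"tz":-0.5,"spin":0,"claw":1},{"tx":0,"ty":0,"tz":-0.4,"spin":0,"claw":1},{"tx":-0.6,"ty":-0.8,"tz":0,"spin":0,"claw":1},{"tx":0,"ty":-1,"tz":0,"spin":0,"claw":1},{"tx":0,"ty":-1,"tz":0,"spin":0,"claw":1},{"tx":0,"ty":-1,"tz":0,"spin":0,"claw":1},{"tx":0,"ty":0,"tz":0,"spin":0,"claw":1}]'
python3 - <<'E'
from h import *
a=cams.read_camera("top")[110:280,150:410,::-1]; b=cams.read_camera("side")[160:290,170:320,::-1]
cv2.imwrite("pics/e.png",np.vstack([cv2.resize(a,(440,288),interpolation=3),cv2.resize(b,(440,312),interpolation=3)]))
E
```

```text
time_s: 13.98
tool_pos: [0.4921, 0.1851, 0.1587]
tool_rot: [-179.9, -0.1, 13.2]
force: [-0.7, 0.3, 0.2]
grip_width: 0.0003
grasp_force: 0.0
```

View pics/e.png

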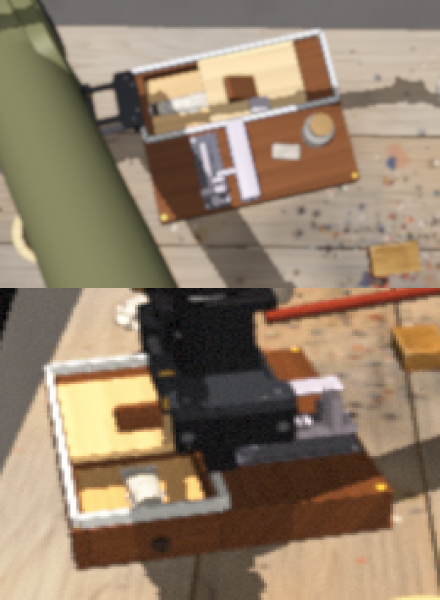

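The lid has slid right and uncovered the well. The bolt is still back, the catch is up, the jar and eraser haven't moved, and the gripper is clear.

```bash
python3 -c "
from cell import env
print(env.sign_off())"
```

```text
the job is handed in; nothing more can be done
None
```

I handed the job in at about 14 s: the bolt is drawn back about 50 mm to its stop with the catch let up, the lid is pushed about 100 mm to its stop, and the gripper is clear of everything; sign-off gave no verdict.

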